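# Fit the carousel head on the turner's splined shaft

## Robot

A 6-joint arm with a two-finger parallel gripper is mounted at the origin on the work surface; the furniture and walls round the work are solid. World frame = base frame: x ahead of the robot, y to its left, z up, the work surface at z = 0. Lengths are in m, angles in rad, forces in N, time in s.
With the tool pointing down it reaches from about 0.35 to 0.775 m from the base axis. Payload 5.5 kg.
Tool frame: the origin (TCP) lies midway between the tips of the shut fingers; the grasp point (between the pads) lies 19 mm behind it; z points along the fingers, y is the line along which they close (so a half turn about z gives the same grasp; the last joint's range is limited). The gripper opens to 85 mm and grips with 20 to 120 N. Pads are 22 mm wide; open, the fingers measure 114 mm over their backs; the gripper's body (76 mm by 85 mm) begins 54 mm behind the grasp point. The pads swing forward as they close: fully open they stand 13 mm farther back than shut.
Start: joints at [-1.484, 0.313, 0.046, 1.304, 0, 1.431], TCP at [0.129, -0.56, 0.211] pointing down, gripper open.
Joint ranges: [-2.76, 2.76], [-0.86, 1.69], [-1.03, 1.26], [-2.2, 2.34], [-1.47, 1.5], [-3.14, 3.14]. Speed limits (rad/s): [2.57, 2.57, 3.14, 3.14, 3.14, 3.14].

## Interface

Orientations are given as a unit quaternion [w, x, y, z].
In Python, from workcell import env gives the robot as it stands.
- The arm moves only by the tool move_arm, never from a script. Its argument "targets" is a list of rows, each a list of 3 entries, a list of its own where there are three numbers: the shift along the tool's x, y, z in mm, then the turn, a rotation vector about the tool's x, y, z in units of 10 degrees (1.0 is 10 degrees), then the closure, from -1 (fully open) to 1 (shut). In form: [[[dx, dy, dz], [ax, ay, az], gripper], ...]. A call has 1 to 5 rows; each row is the pose to reach, as a shift and turn from the pose commanded when the call began, along the tool's axes at that moment; what a row does not reach only later rows make up. A row lasts 1/8 s, in which the tool goes at most 62.5 mm and 10.7 degrees, less where a joint would pass 70% of its speed; a pose out of reach is approached as far as the arm can. A call with a gripper value outside its range is refused whole. The fingers move at their own pace and stop on an object; "squeeze" is the grip in N (left out, the last holds). Time passes only in rows, so rows that repeat a pose let the fingers close. It gives the time, the measured TCP pose, the force, the opening and the grip force at its end, in the units of the state.
- env.get_state(): the state, without advancing time (a new reading comes with each control period).
- env.read_camera(name): name is "scene" or "side" or "wrist"; returns a dict with "pixels" (384x512x3 uint8, red, green, blue), "fovy" (degrees; the focal length in pixels is half the picture's height over the tangent of half this angle, whatever the lens; pixels are square), "cx", "cy" (the principal point, pixels), "extrinsics" (4x4, takes a point from world to camera coordinates); the wrist camera has in their place "mount" (4x4, takes a point from camera to tool coordinates, whose origin is the TCP and whose axes are the flange's). Camera axes: x right, y up, looking along -z (the intrinsics and any distortion apply to the point x, -y, -z); pixel columns grow to the right and rows downward; lengths in m; the calibration is good to about 2 mm. A picture is of the moment at which its call begins: read the wrist's pose just before it. There is no depth.
- env.hand_in(): hands the job in; it is judged then, once.
Trained networks look in a picture, given as the dict that the camera call returned (one of the last four; its "shot" number tells which), for a name from the list of things; names that differ only in an ending like _2 or _b are one class to them, and where a whole thing is asked for, a point or a joint stands for the part that bears it (a point fixed in the world has none). Each returns a list of dicts, best first, with "confidence" (0 to 1); they miss things now and then, are a little off and sometimes report something else, mostly with a low value. They report only what shows in the picture. A call takes as long as a camera call. They do not tell look-alikes from the thing itself.
- env.spot_in(thing, picture): "centre" ([x, y, z] in m, in world coordinates, good to about 4 mm: the middle of the surface that is visible of it).
- env.regions_of(thing, picture): "mask" (384x512 bool, what is visible of it).
- env.landmark_of(thing, picture): "centre" ([x, y, z] in m, in world coordinates, good to about 4 mm: a listed point, or the origin of a listed thing).
The state is a dict: "clock": time; "joint_pos": joint angles; "qvel": joint speeds; "tau": joint torques, N m; "tcp_pos": TCP position; "orientation": TCP orientation; "wrist_force": force on the tool from outside, world axes, zero at the start; "ft_torque": the same for the moment, N m; "finger_gap": finger opening in m; "grip_force": force on a finger pad.
Only numpy, scipy, OpenCV 4.12 (cv2) and the standard library are available. Lean on these libraries where they do the work, as an engineer would, in place of code of your own. Each camera call takes 0.05 s, during which the arm holds its last target. There are 200 camera calls.

## Task

Get the curing turner ready to run: pick up the white carousel head by its blue grip bar and slide it onto the turner's tilted splined shaft, turned so that its slots line up with the red teeth, until it sits fully home on the dark collar. Then let go of it and push the green-knobbed clutch lever all the way over to its other end. Leave the bottles standing where they are.

Things in the scene. Friction and masses are not known exactly. Their poses are not given: they have to be found in the camera images.
- head_center (a point): Carousel head (loose, about 0.2 kg): on its axis, half-way up its 98 mm. Along its own z, from the foot: white sleeve 64 mm across, 0 to 46 mm up, open below; white disc 92 mm across, 46 to 54 mm up, eight short steel rim pegs (105 mm over them); blue grip bar 54 to 98 mm up, 64 mm long along its own x, 22 mm wide along y. It starts upright on the table.
- head_foot (a point): The head's foot: centre of the sleeve's open lower end, 49 mm below head_center, same axes. The bore has a round core 25 mm across and four slots along its own x and y (the bar lies along one pair; red marks on disc and sleeve stand at the slots). Slots are 10 mm wide, reach 20.5 mm from the axis; bore 46 mm deep, closed above by the disc.
- shaft_seat (a point): Splined shaft's seat: centre of the top face of its dark collar (68 mm across), 90 mm above the table, where the head's foot rests when home. z points up the shaft, which leans 28 degrees from vertical to the turner's right (its -y side); x and y point along the four red teeth and turn with the shaft. The head fits in all four positions.
- shaft_tip (a point): Free end of the shaft, 43 mm up its axis from shaft_seat, same axes. Steel core 22 mm across with a conical nose; four teeth 90 degrees apart, 7 mm wide, reaching 19 mm from the axis, from the collar to 35.5 mm above it, with rounded tops. So 1.5 mm of play at each side of a tooth. Once the teeth are engaged the head slides down by its own weight.
- spline (a joint): Angle of the shaft about its own axis, rad, counter-clockwise seen from its free end; at 0 the teeth's x lies along the turner's x. Friction (0.25 N m) holds it where it stands; more torque turns it.
- turner_foot (a point): The turner, a grey base plate 140 x 230 mm with its top 22 mm up, fixed to the table: point on the table under the plate's centre. Axes: x to its back, y to its left, z up. In them the collar's centre (shaft_seat) lies at (-15, -60, 90) mm and the lever's pivot at (0, 78, 44) mm.
- clutch (a joint): Clutch lever, rad: 0 to 0.2 at the start (leaning to the turner's front, -x), 1.0 at its other stop (leaning to the back, +x), upright at 0.5. It pivots about the turner's y axis, moves with about 1 N at the knob and stays where it is left.
- clutch_tip (a point): Centre of the lever's green ball knob, 26 mm across, 80 mm from the pivot, on a steel rod 10 mm thick that rises from a black block 25 mm tall.
- dye_amber_center (a point): Bystander: amber dye bottle with white cap, 26 mm across, 82 mm tall; its centre, half-way up.
- gel_raisin_center (a point): Bystander: white gel bottle with dark red collar and black cap, 27 mm across, 69 mm tall; its centre, half-way up.
- resin_bottle_center (a point): Bystander: flat black squeeze bottle with a pointed cap, 33 x 57 mm, 168 mm tall; its centre, half-way up.
Mind the look-alikes: they are no part of the job. Of the things that look like the part that bears head_center, the larger one is meant.

How it is judged:
On the way, in this order (a step that is already met when the one before it is completed fails the run):
1. the head is fully home on the splined shaft (distance between head_foot and shaft_seat below 0.005 m and angle between the z axis of head_foot and the z axis of shaft_seat, either way round below 0.07 rad), for 0.2 s.
2. the clutch lever is over at its other end (value of joint clutch above 0.9 rad), for 0.2 s.
At the end, for the whole second after the job is handed in: The head's foot is within 5 mm of the collar's face centre, axes within 4 degrees (possible only with the teeth in the slots), head at rest, and the clutch lever is past 0.9 of its 1.0 rad travel. No bystander bottle was moved 30 mm or tipped 30 degrees (all of step 1 and value of joint clutch above 0.9 rad and linear speed of head below 0.02 m/s); the robot touches nothing.
It fails at once if dye_amber is pushed 30 mm or tipped (distance of dye_amber_center from where it was at the start of the episode above 0.03 m or angle between dye_amber_center's own z axis and vertical above 0.52 rad).
It fails at once if gel_raisin is pushed 30 mm or tipped (distance of gel_raisin_center from where it was at the start of the episode above 0.03 m or angle between gel_raisin_center's own z axis and vertical above 0.52 rad).
It fails at once if resin_bottle is pushed 30 mm or tipped (distance of resin_bottle_center from where it was at the start of the episode above 0.03 m or angle between resin_bottle_center's own z axis and vertical above 0.52 rad).
It also fails if it takes over 58 s, if anything falls off the work surface, if the arm or the gripper's body presses on something with over 40 N, if the wrist force passes 120 N, or if a joint passes its speed limit or range.

## Working session

There is one attempt and no reset: what is moved stays moved. The work goes in short steps, Python scripts to look and compute and a tool call to move; the robot and the scene stay as the last step left them, time stands still between calls to the robot, and variables do not carry over. Pictures are saved under pics/ and viewed, at most 10 in all, crops included, and the job is handed in when it is done.

Besides the shell and the picture viewer there is one more tool, called after ">>>" in YAML: its name, and indented under it one key for each argument. move_arm: Moves the arm, as the interface text tells. Its arguments: {"type":"object","properties":{"targets":{"type":"array","items":{"type":"array"}},"squeeze":{"type":"number"}},"required":["targets"]}

```bash
mkdir -p pics; cat > h.py <<'E'
import numpy as np, cv2
from scipy.spatial.transform import Rotation as R
from workcell import env
def save(p,n,crop=None,s=1):
    im=p["pixels"][:,:,::-1]
    if crop: im=im[crop[1]:crop[3],crop[0]:crop[2]]
    cv2.imwrite("pics/"+n,cv2.resize(im,None,fx=s,fy=s,interpolation=cv2.INTER_CUBIC))
def rot(s): 
    q=s["orientation"]; return R.from_quat([q[1],q[2],q[3],q[0]])
def f(p): return 192/np.tan(np.radians(p["fovy"])/2)
def ext(p,s=None):
    if "extrinsics" in p: return np.array(p["extrinsics"])
    T=np.eye(4);T[:3,:3]=rot(s).as_matrix();T[:3,3]=s["tcp_pos"]
    return np.linalg.inv(T@np.array(p["mount"]))
def proj(p,X,E):
    c=E[:3,:3]@np.array(X)+E[:3,3]; return np.array([p["cx"]+f(p)*c[0]/-c[2],p["cy"]-f(p)*c[1]/-c[2]])
def ray(p,uv,E):
    d=np.array([(uv[0]-p["cx"])/f(p),-(uv[1]-p["cy"])/f(p),-1]); 
    return -E[:3,:3].T@E[:3,3], E[:3,:3].T@d
def onz(p,uv,E,z):
    o,d=ray(p,uv,E); return o+d*(z-o[2])/d[2]
E
cat > a.py <<'E'
from h import *
for c in ["scene","side"]:
    p=env.read_camera(c); save(p,c+"0.png",s=1.5); print(c,{k:v for k,v in p.items() if k not in("pixels",)})
    for t in ["head_center","head_foot","shaft_seat","shaft_tip","turner_foot","clutch_tip","dye_amber_center","gel_raisin_center","resin_bottle_center"]:
        print(t,[(np.round(d["centre"],3).tolist(),round(d["confidence"],2),np.round(proj(p,d["centre"],ext(p))).tolist()) for d in env.landmark_of(t,p)])
print(env.get_state())
E
python3 a.py
```

```text
scene {'fovy': 46.801951647521555, 'cx': 256.43343127272067, 'cy': 183.78276321683987, 'extrinsics': array([[-0.90889727, -0.41697732, -0.00597194,  0.47734019],
       [ 0.23194718, -0.51737917,  0.82372283, -0.19191886],
       [-0.3465635 ,  0.74729426,  0.56696123, -1.27261831],
       [ 0.        ,  0.        ,  0.        ,  1.        ]]), 'shot': 1}
head_center [([0.433, 0.018, 0.049], 0.93, [281.0, 203.0]), ([0.379, 0.352, 0.036], 0.58, [251.0, 285.0])]
head_foot [([0.38, 0.354, -0.002], 0.72, [250.0, 296.0]), ([0.428, 0.015, 0.001], 0.63, [282.0, 215.0])]
shaft_seat [([0.576, 0.125, 0.089], 0.65, [223.0, 200.0]), ([0.434, 0.02, 0.05], 0.3, [280.0, 203.0])]
shaft_tip [([0.365, -0.074, 0.041], 0.7, [311.0, 195.0])]
turner_foot [([0.578, 0.108, 0.126], 0.63, [225.0, 187.0]), ([0.586, 0.189, -0.001], 0.57, [212.0, 235.0])]
clutch_tip [([0.556, 0.258, 0.118], 0.45, [206.0, 220.0])]
dye_amber_center [([0.363, -0.075, 0.043], 0.68, [312.0, 194.0])]
gel_raisin_center [([0.631, -0.037, 0.029], 0.46, [233.0, 184.0])]
resin_bottle_center [([0.452, -0.296, 0.079], 0.61, [309.0, 147.0]), 
[... 1096 characters left out ...]
]
{'clock': 1.0, 'joint_pos': array([-1.48360388e+00,  3.13196611e-01,  4.60960625e-02,  1.30363216e+00,
       -1.51495612e-05,  1.43116519e+00]), 'qvel': array([ 0.00010319, -0.00010585, -0.00192993,  0.000782  ,  0.00029332,
       -0.00121447]), 'tau': array([ 5.37793876e-04, -4.80474937e+01,  2.98817074e+01,  4.12691461e-04,
       -1.44607939e-04,  5.52652857e-07]), 'tcp_pos': array([ 0.1292787 , -0.56030457,  0.2110235 ]), 'orientation': array([ 3.15989036e-05,  9.93575773e-01,  1.13168824e-01, -8.40607755e-06]), 'wrist_force': array([0.3851384 , 0.22047273, 0.05090847]), 'ft_torque': array([ 0.02598547,  0.02016791, -0.01940417]), 'grip_force': 0.0, 'finger_gap': 0.08581010473198708}
```

View pics/scene0.png

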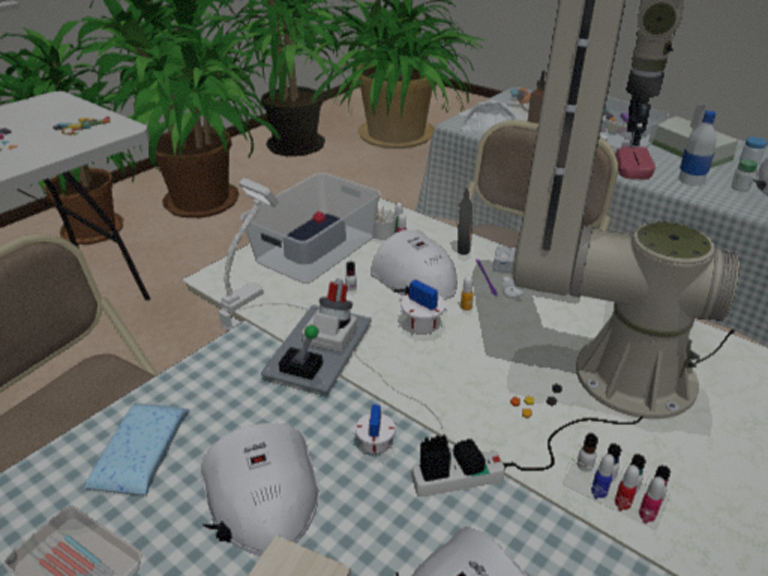

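View pics/side0.png

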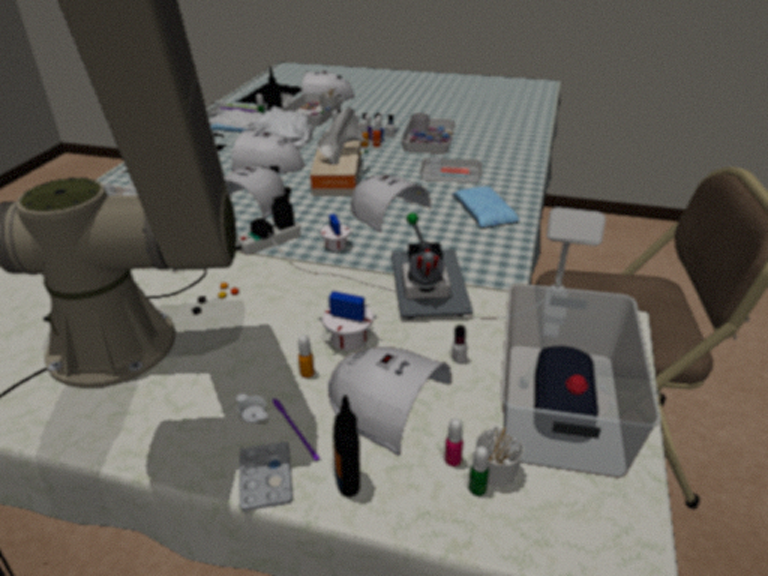

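The larger head is at scene (281,203) / side (233,212). The look-alike is the smaller one at scene (250,287) / side (223,157), on the far cloth. Other white things are lamp domes. I choose the larger one; I'll crop it and fit the blue bar's yaw.

```bash
cat > b.py <<'E'
from h import *
from scipy.optimize import minimize
V=[];crops=[]
for c,uv in [("scene",(281,203)),("side",(233,208))]:
    p=env.read_camera(c); hsv=cv2.cvtColor(p["pixels"],cv2.COLOR_RGB2HSV)
    m=cv2.inRange(hsv,(105,120,40),(130,255,255)); w=np.zeros_like(m); w[uv[1]-35:uv[1]+25,uv[0]-35:uv[0]+35]=1
    V.append((p,m*w>0)); crops.append(cv2.resize(p["pixels"][uv[1]-40:uv[1]+40,uv[0]-50:uv[0]+50,::-1],None,fx=4,fy=4))
    print(c,(m*w>0).sum())
cv2.imwrite("pics/crop1.png",np.hstack(crops))
def cost(v):
    x,y,a=v; s=0
    for p,m in V:
        P=[]
        for i in(-32,32):
            for j in(-11,11):
                for k in(54,98): P.append(proj(p,[x+(i*np.cos(a)-j*np.sin(a))/1e3,y+(i*np.sin(a)+j*np.cos(a))/1e3,k/1e3],ext(p)))
        h=cv2.convexHull((np.array(P)*16).astype(np.int32)); im=np.zeros(m.shape,np.uint8); cv2.fillConvexPoly(im,h,1,shift=4)
        s+=1-((im>0)&m).sum()/((im>0)|m).sum()
    return s
best=[]
for a in np.arange(0,np.pi,.2):
    r=minimize(cost,[.433,.017,a],method="Nelder-Mead",options=dict(initial_simplex=np.array([[.433,.017,a],[.443,.017,a],[.433,.027,a],[.433,.017,a+.15]])))
    best.append((r.fun,*r.x))
for b in sorted(best)[:4]: print(np.round(b,3),np.degrees(b[3]))
p=env.read_camera("wrist"); print(p["mount"],p["fovy"],p["cx"],p["cy"])
E
python3 b.py
```

```text
scene 246
side 330
[ 0.515  0.432  0.016 -0.665] -38.12959140562089
[ 0.518  0.433  0.017 -0.64 ] -36.66530857281176
[0.519 0.433 0.017 2.503] 143.39959369687915
[0.523 0.433 0.016 2.512] 143.95343067711912
[[-7.40695687e-05  9.51374341e-01  3.08037106e-01  7.86437603e-02]
 [ 9.99999944e-01  1.71353888e-04 -2.88770819e-04 -3.06012128e-04]
 [-3.27512503e-04  3.08037067e-01 -9.51374300e-01 -1.62922251e-01]
 [ 0.00000000e+00  0.00000000e+00  0.00000000e+00  1.00000000e+00]] 69.52969049238347 258.02871361059476 191.9104683250078
```

View pics/crop1.png

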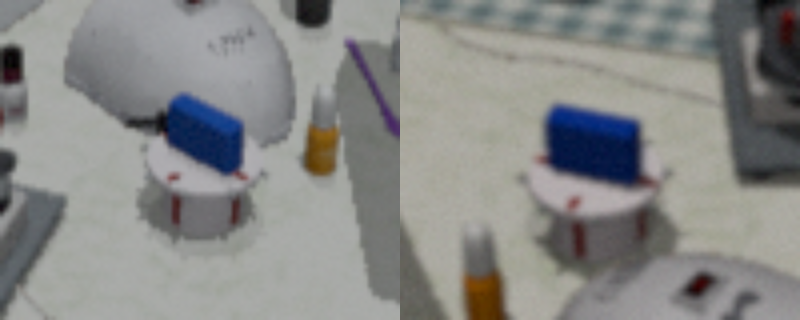

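The crop shows the larger white head, with rim pegs and the blue bar at scene (281,200) and side (233,208). The fit puts the bar's yaw near -37°.

```bash
cat >> h.py <<'E'
def down(yaw):  # tool z down, tool x at yaw (deg)
    return R.from_euler("z",yaw,degrees=True)*R.from_euler("x",180,degrees=True)
def go(pos,rt,s=None):
    s=s or env.get_state(); r=rot(s)
    print("shift",np.round(r.inv().apply(np.array(pos)-s["tcp_pos"])*1e3,1),"turn",np.round((r.inv()*rt).as_rotvec(degrees=True)/10,2))
E
python3 - <<'E'
from h import *
go([.29,-.27,.22],down(70)); go([.433,.016,.2],down(143))
E
```

```text
shift [ 221.9 -246.8   -9. ] turn [ 0.   0.  -5.7]
shift [ 425.5 -493.3   11. ] turn [  0.   0. -13.]
```

>>> move_arm:
  targets:
    - [[45,-49,-2],[0,0,-1],-1]
    - [[90,-98,-4],[0,0,-2],-1]
    - [[133,-148,-6],[0,0,-3],-1]
    - [[177,-197,-8],[0,0,-4],-1]
    - [[222,-247,-9],[0,0,-5],-1]

```text
clock: 1.78
tcp_pos: [0.2812, -0.2854, 0.22]
orientation: [0.001, 0.851, 0.525, 0.0]
wrist_force: [0.3, 0.4, -0.5]
finger_gap: 0.0849
grip_force: 0.0
```

```bash
python3 - <<'E'
from h import *
s=env.get_state();print(s["tcp_pos"],s["joint_pos"],s["clock"]);go([.433,.016,.2],down(143))
E
```

```text
[ 0.28115787 -0.28540627  0.21998356] [-9.94100421e-01 -2.94162871e-02 -3.35782418e-01  1.26312846e+00
  2.06079270e-04  1.04304180e+00] 1.775
shift [3.375e+02 1.000e-01 1.980e+01] turn [ 0.    0.01 -7.97]
```

>>> move_arm:
  targets:
    - [[60,0,4],[0,0,-1],-1]
    - [[120,0,8],[0,0,-2],-1]
    - [[180,0,12],[0,0,-3],-1]
    - [[240,0,16],[0,0,-4],-1]
    - [[290,0,19],[0,0,-5],-1]

```text
clock: 2.4
tcp_pos: [0.4129, -0.0265, 0.2008]
orientation: [0.001, 0.549, 0.836, 0.0]
wrist_force: [-0.2, -1.0, -0.8]
finger_gap: 0.0853
grip_force: 0.0
```

```bash
python3 - <<'E'
from h import *
go([.433,.016,.2],down(143))
E
```

```text
shift [31.  35.3  0.9] turn [ 0.    0.01 -2.96]
```

>>> move_arm:
  targets:
    - [[12,17,0],[0,0,-1],-1]
    - [[24,35,0],[0,0,-2],-1]
    - [[24,35,0],[0,0,-2.7],-1]
    - [[24,35,0],[0,0,-2.7],-1]

```text
clock: 2.9
tcp_pos: [0.4351, 0.0074, 0.2006]
orientation: [0.0, 0.342, 0.94, -0.0]
wrist_force: [0.0, 0.7, -0.0]
finger_gap: 0.0857
grip_force: 0.0
```

```bash
cat > c.py <<'E'
from h import *
s=env.get_state(); p=env.read_camera("wrist"); save(p,"w1.png",s=1.5); E=ext(p,s)
print(s["tcp_pos"],s["clock"],s["joint_pos"])
hsv=cv2.cvtColor(p["pixels"],cv2.COLOR_RGB2HSV); m=cv2.inRange(hsv,(105,120,40),(130,255,255))
n,l,st,ce=cv2.connectedComponentsWithStats(m); i=1+st[1:,4].argmax(); c=cv2.findContours((l==i).astype(np.uint8),0,2)[0][0]
print(st[i],ce[i],cv2.minAreaRect(c))
from scipy.optimize import minimize
M=l==i
def cost(v):
    x,y,a=v;P=[proj(p,[x+(i*np.cos(a)-j*np.sin(a))/1e3,y+(i*np.sin(a)+j*np.cos(a))/1e3,k/1e3],E) for i in(-32,32) for j in(-11,11) for k in(54,98)]
    h=cv2.convexHull((np.array(P)*16).astype(np.int32)); im=np.zeros(M.shape,np.uint8); cv2.fillConvexPoly(im,h,1,shift=4)
    return 1-((im>0)&M).sum()/((im>0)|M).sum()
v=[.433,.016,np.radians(143)]
for k in range(3):
    r=minimize(cost,v,method="Nelder-Mead",options=dict(initial_simplex=np.array([v]+[np.array(v)+d for d in np.diag([.008,.008,.15])])));v=r.x
print(r.fun,r.x,np.degrees(r.x[2]))
go([v[0],v[1],.2],down(np.degrees(v[2])),s)
E
python3 c.py
```

```text
[0.43506768 0.00743894 0.20062719] 2.9 [-1.67717173e-01  4.68363375e-02 -3.06426066e-01  1.21754034e+00
 -1.20834909e-04  5.31091304e-01]
[ 244  140   39   65 1331] [262.6393689  172.38016529] ((262.2876892089844, 172.26710510253906), (64.84078216552734, 21.65260887145996), 69.44395446777344)
0.17850525015441632 [0.43125779 0.01727346 2.7491809 ] 157.51646261945865
shift [9.2 5.1 0.6] turn [-0.    0.   -1.76]
```

View pics/w1.png

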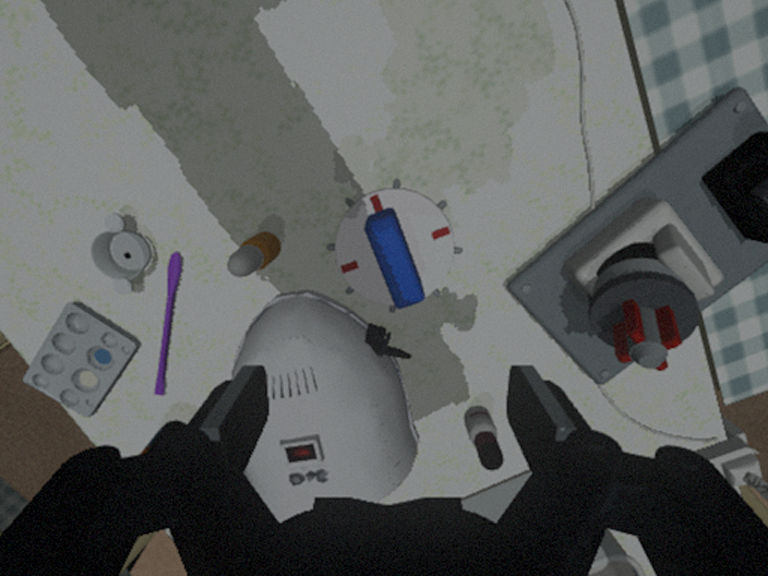

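The wrist picture shows the head with its bar at (395,258) and red marks at (377,205), (350,267) and (441,233), in 1.5x pixels. The lamp dome is just below-left of it, and the toothed shaft is at (645,330).

```bash
python3 - <<'E'
from h import *
s=env.get_state(); p=env.read_camera("wrist"); E=ext(p,s)
a,b=[onz(p,np.array(u)/1.5,E,.054) for u in[(350,267),(441,233)]]; print(a,b,np.degrees(np.arctan2(*(b-a)[1::-1])))
A=[];B=[]
for c,u in [("scene",(279.3,162)),("side",(258,238.7))]:
    q=env.read_camera(c);o,d=ray(q,u,ext(q));d/=np.linalg.norm(d);P=np.eye(3)-np.outer(d,d);A.append(P);B.append(P@o)
print("dome",np.linalg.solve(sum(A),sum(B)))
go([.432,.017,.16],down(158),s)
E
```

```text
[ 0.4196204  -0.01740594  0.054     ] [0.44398737 0.05255258 0.054     ] 70.79646498241183
dome [ 0.50469877 -0.14035167  0.09239844]
shift [ 8.6  5.6 40.6] turn [-0.    0.   -1.81]
```

>>> move_arm:
  targets:
    - [[5,3,25],[0,0,-1],-0.1]
    - [[9,6,45],[0,0,-2],-0.1]
    - [[9,6,45],[0,0,-2],-0.1]
    - [[9,6,45],[0,0,-2],-0.1]

```text
clock: 3.6
tcp_pos: [0.4324, 0.0172, 0.1564]
orientation: [0.0, 0.175, 0.984, -0.0]
wrist_force: [0.5, 0.1, 0.8]
finger_gap: 0.0467
grip_force: 0.0
```

```bash
cat > d.py <<'E'
from h import *
s=env.get_state(); p=env.read_camera("wrist"); save(p,"w2.png",s=1.5); E=ext(p,s)
print(s["tcp_pos"],s["finger_gap"],np.degrees(s["joint_pos"]))
hsv=cv2.cvtColor(p["pixels"],cv2.COLOR_RGB2HSV); m=cv2.inRange(hsv,(0,110,60),(8,255,255))|cv2.inRange(hsv,(170,110,60),(180,255,255))
n,l,st,ce=cv2.connectedComponentsWithStats(m)
for i in range(1,n):
    if st[i,4]>25:
        X=onz(p,ce[i],E,.054)
        if np.hypot(*(X-[.432,.017,.054])[:2])<.055: print(st[i,4],ce[i],X[:2]*1e3, rot(s).inv().apply(X-s["tcp_pos"])*1e3)
E
python3 d.py
```

```text
[0.43243515 0.01719983 0.15637343] 0.04667454341832203 [-8.36755460e+00  3.72673174e+00 -2.28129118e+01  6.34062388e+01
 -9.67025079e-03  1.18445069e+01]
58 [257.06896552 146.36206897] [395.3419115   29.87937194] [ 39.28794228  -0.91975278 102.33577613]
67 [294.88059701 183.23880597] [442.88103662  52.57009974] [  2.51583226  36.7982555  102.37212488]
60 [220.5 185. ] [418.90221674 -17.83461798] [  0.69350656 -37.55554204 102.37173964]
```

View pics/w2.png

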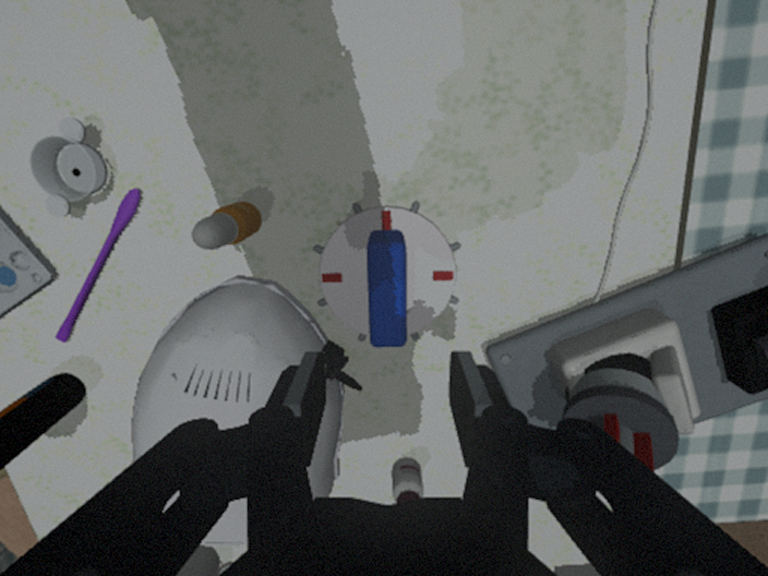

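The view shows the bar centred at (388,288) between the fingers, with red marks at (387,220), (332,278) and (443,275). It is aligned to within about 1.5°.

>>> move_arm:
  targets:
    - [[1.5,-0.4,40],[0,0,-0.14],-0.1]
    - [[1.5,-0.4,80],[0,0,-0.14],-0.1]
    - [[1.5,-0.4,94],[0,0,-0.14],-0.1]
    - [[1.5,-0.4,94],[0,0,-0.14],-0.1]
    - [[1.5,-0.4,94],[0,0,-0.14],-0.1]

```text
clock: 4.28
tcp_pos: [0.4319, 0.0174, 0.0631]
orientation: [0.001, 0.162, 0.987, -0.0]
wrist_force: [0.3, -0.7, 0.3]
finger_gap: 0.0471
grip_force: 0.0
```

>>> move_arm:
  targets:
    - [[0,0,0],[0,0,0],1]
    - [[0,0,0],[0,0,0],1]
    - [[0,0,0],[0,0,0],1]
    - [[0,0,0],[0,0,0],1]
  squeeze: 60

```text
clock: 4.78
tcp_pos: [0.4318, 0.0173, 0.063]
orientation: [0.002, 0.162, 0.987, -0.0]
wrist_force: [-0.3, -1.4, 6.0]
finger_gap: 0.0207
grip_force: 60.0
```

>>> move_arm:
  targets:
    - [[0,0,-40],[0,0,0],1]
    - [[0,0,-90],[0,0,0],1]
    - [[0,0,-140],[0,0,0],1]
    - [[0,0,-170],[0,0,0],1]
    - [[0,0,-170],[0,0,0],1]

```text
clock: 5.4
tcp_pos: [0.4319, 0.0175, 0.2337]
orientation: [0.002, 0.162, 0.987, 0.0]
wrist_force: [0.1, 0.4, -3.2]
finger_gap: 0.0204
grip_force: 59.7
```

```bash
cat >> h.py <<'E'
def tilt(psi,roll):  # turner yaw, roll of tool x from turner x about shaft z (deg) -> tool rotation
    S=R.from_euler("z",psi,degrees=True)*R.from_euler("x",28,degrees=True)*R.from_euler("z",roll,degrees=True)
    return S*R.from_euler("x",180,degrees=True)
E
python3 - <<'E'
from h import *
print(tilt(5,180).as_matrix().round(2))
for c,u in [("scene",(155,203)),("side",(372,193))]:
    q=env.read_camera(c); print(onz(q,u,ext(q),0), onz(q,(173,127) if c=="scene" else (384,150),ext(q),.17))
go([.671,.074,.2],tilt(5,180))
E
```

```text
[[-1.   -0.08 -0.04]
 [-0.09  0.88  0.47]
 [ 0.    0.47 -0.88]]
[0.8361903  0.12680091 0.        ] [ 0.88404304 -0.08675504  0.17      ]
[0.85057075 0.1760998  0.        ] [0.84996981 0.13884554 0.17      ]
shift [-210.6  130.2   30.3] turn [-2.76  0.57 -2.31]
```

```bash
python3 - <<'E'
from h import *
go([.671,.06,.25],tilt(5,180))
E
```

```text
shift [-215.   117.   -19.7] turn [-2.76  0.57 -2.31]
```

>>> move_arm:
  targets:
    - [[-40,20,-20],[-0.55,0.1,-0.45],1]
    - [[-85,40,-20],[-1.1,0.2,-0.9],1]
    - [[-130,60,-20],[-1.65,0.35,-1.4],1]
    - [[-175,90,-20],[-2.2,0.45,-1.85],1]
    - [[-215,117,-20],[-2.76,0.57,-2.31],1]

```text
clock: 6.12
tcp_pos: [0.6725, 0.06, 0.2491]
orientation: [-0.011, -0.043, 0.969, 0.243]
wrist_force: [1.0, -0.8, -1.7]
finger_gap: 0.0206
grip_force: 59.7
```

>>> move_arm:
  targets:
    - [[0,0,0],[0,0,0],1]
    - [[0,0,0],[0,0,0],1]
    - [[0,0,0],[0,0,0],1]

```text
clock: 6.5
tcp_pos: [0.6704, 0.0604, 0.2529]
orientation: [-0.01, -0.042, 0.97, 0.241]
wrist_force: [0.0, 0.5, -1.5]
finger_gap: 0.0204
grip_force: 59.7
```

```bash
cat > e.py <<'E'
from h import *
s=env.get_state(); p=env.read_camera("wrist"); save(p,"w3.png",s=1.5); E=ext(p,s); np.save("w3.npy",p["pixels"]); np.savez("w3.npz",E=E,f=p["fovy"],cx=p["cx"],cy=p["cy"])
print(s["tcp_pos"],np.degrees(s["joint_pos"]).round(1),(rot(s).inv()*tilt(5,180)).as_rotvec(degrees=True))
for t in ["shaft_seat","shaft_tip","clutch_tip","turner_foot"]: print(t,[(np.round(d["centre"],3).tolist(),round(d["confidence"],2),proj(p,d["centre"],E).round().tolist()) for d in env.landmark_of(t,p)])
E
python3 e.py
```

```text
[0.67044732 0.06035678 0.25290693] [-14.1  34.7  29.   94.1  26.3 -21.4] [-0.06226992  0.11186708  0.01742521]
shaft_seat [([0.575, 0.126, 0.087], 0.74, [247.0, 93.0])]
shaft_tip [([0.578, 0.102, 0.129], 0.9, [244.0, 92.0])]
clutch_tip [([0.552, 0.261, 0.12], 0.72, [355.0, 84.0])]
turner_foot []
```

View pics/w3.png

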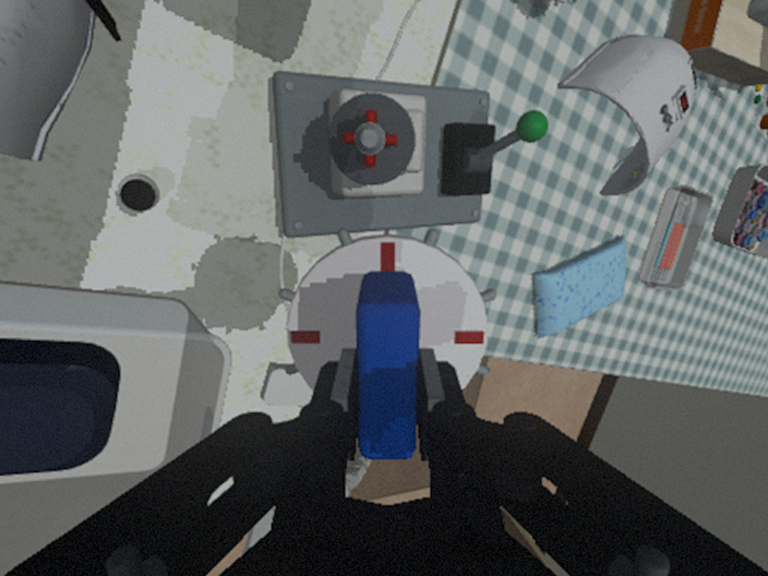

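The picture shows the shaft nearly end-on at (370,138) with its four red teeth almost aligned with the tool axes. The lever's green knob is at (532,127), and the held head's marks are at (388,257), (305,337) and (469,337).

```bash
cat > g.py <<'E'
from h import *
from scipy.optimize import minimize
s=env.get_state(); z=np.load("w3.npz"); E=z["E"]; p=dict(fovy=float(z["f"]),cx=float(z["cx"]),cy=float(z["cy"])); im=np.load("w3.npy")
C=[onz(p,np.array(u)/1.5,E,.022) for u in[(275,72),(490,92),(480,221),(285,237)]]
print(np.array(C).round(3).tolist()); 
d=(C[1]-C[0]); d2=C[2]-C[3]; print("psi",[np.degrees(np.arctan2(-v[0],v[1])).round(2) for v in(d,d2)], np.linalg.norm(d),np.linalg.norm(d2),np.mean(C,0))
hsv=cv2.cvtColor(im,cv2.COLOR_RGB2HSV); m=(cv2.inRange(hsv,(0,110,50),(10,255,255))|cv2.inRange(hsv,(170,110,50),(180,255,255)))
def comps(a,b,c,d_,lo):
    w=np.zeros_like(m); w[b:d_,a:c]=m[b:d_,a:c]; n,l,st,ce=cv2.connectedComponentsWithStats(w); return w>0,[ce[i] for i in range(1,n) if st[i,4]>lo]
M,_=comps(215,65,280,118,5); U=6
Mb=cv2.resize(M.astype(np.uint8),None,fx=U,fy=U,interpolation=cv2.INTER_NEAREST)>0
def hull(P,img,val):
    q=(np.array([proj(p,X,E) for X in P])+.5)*U-.5; cv2.fillConvexPoly(img,cv2.convexHull((q*16).round().astype(np.int32)),val,shift=4)
def cost(v,psi):
    x,y,a=v; S=(R.from_euler("z",psi,degrees=True)*R.from_euler("x",28,degrees=True)).as_matrix(); o=np.array([x,y,.09]); img=np.zeros(Mb.shape,np.uint8)
    T=lambda q: o+S@(np.array(q)/1e3)
    for k in range(4):
        t=np.radians(a+90*k);c,sn=np.cos(t),np.sin(t)
        hull([T([r*c-w*sn,r*sn+w*c,h]) for r in(10,19) for w in(-3.5,3.5) for h in(0,33)]+[T([r*c,r*sn,35.5]) for r in(10,19)],img,1)
    th=np.linspace(0,6.28,24)
    hull([T([11*np.cos(t),11*np.sin(t),h]) for t in th for h in(0,36)],img,0)
    hull([T([6*np.cos(t),6*np.sin(t),43]) for t in th]+[T([11*np.cos(t),11*np.sin(t),36]) for t in th],img,0)
    a_=img>0; return 1-(a_&Mb).sum()/(a_|Mb).sum()
for psi in (3,5,7,9):
    v=np.array([.576,.124,0.])
    for k in range(3):
        r=minimize(cost,v,args=(psi,),method="Nelder-Mead",options=dict(initial_simplex=np.array([v]+[v+d for d in np.diag([.005,.005,8])])));v=r.x
    print("fit",psi,r.fun.round(3),v.round(4))
_,ce=comps(180,150,340,240,15); print(len(ce))
for c in ce:
    # plane tool z=+9mm
    t=rot(s); n=t.apply([0,0,1]); o,dd=ray(p,c,E); q=s["tcp_pos"]+n*.009; X=o+dd*((q-o)@n)/(dd@n); print(c.round(1),(t.inv().apply(X-s["tcp_pos"])*1e3).round(2))
E
python3 g.py
```

```text
[[0.528, 0.067, 0.022], [0.509, 0.293, 0.022], [0.645, 0.304, 0.022], [0.663, 0.077, 0.022]]
psi [np.float64(4.63), np.float64(4.46)] 0.22654429460874648 0.22751901653608786 [0.58622431 0.18520398 0.022     ]
fit 3 0.175 [ 0.5758  0.1249 -1.4257]
fit 5 0.155 [ 0.5754  0.1249 -3.0041]
fit 7 0.148 [ 0.5749  0.1248 -4.4476]
fit 9 0.146 [ 0.5743  0.1248 -6.2461]
3
[258.  170.9] [38.72  0.09  9.  ]
[203.4 224. ] [  1.95 -36.87   9.  ]
[312.5 224.7] [ 1.4  36.94  9.  ]
```

```bash
cat > k.py <<'E'
from h import *
import sys
def tgt(h,psi=4.6,roll=177.3,seat=(.5757,.1248,.09),ox=1.5):
    t=tilt(psi,roll); return np.array(seat)-t.apply([0,0,1])*(.063+h)-t.apply([ox/1e3,0,0]),t
if __name__=="__main__":
    s=env.get_state(); print(s["clock"])
    for h in map(float,sys.argv[1:]): go(*tgt(h/1e3),s)
E
python3 k.py 80 60
```

```text
6.75
shift [ 88.5 -12.6  35.3] turn [-0.01  0.    0.31]
shift [ 88.5 -12.5  55.3] turn [-0.01  0.    0.31]
```

>>> move_arm:
  targets:
    - [[30,-4,10],[0,0,0.15],1]
    - [[60,-8,20],[0,0,0.31],1]
    - [[88.5,-12.5,30],[0,0,0.31],1]
    - [[88.5,-12.5,45],[0,0,0.31],1]
    - [[88.5,-12.5,55],[0,0,0.31],1]

```text
clock: 7.38
tcp_pos: [0.5817, 0.0672, 0.1976]
orientation: [-0.016, -0.016, 0.97, 0.241]
wrist_force: [-0.4, -0.8, -2.7]
finger_gap: 0.0202
grip_force: 59.7
```

>>> move_arm:
  targets:
    - [[0,0,0],[0,0,0],1]
    - [[0,0,0],[0,0,0],1]
    - [[0,0,0],[0,0,0],1]

```text
clock: 7.75
tcp_pos: [0.5827, 0.0668, 0.1975]
orientation: [-0.016, -0.016, 0.97, 0.241]
wrist_force: [0.8, -0.5, -3.0]
finger_gap: 0.0206
grip_force: 59.7
```

```bash
python3 k.py 60 0; python3 - <<'E'
from h import *
cs=[]
for c,u in[("scene",(222,180)),("side",(284,165))]:
    p=env.read_camera(c); cs.append(cv2.resize(p["pixels"][u[1]-45:u[1]+45,u[0]-50:u[0]+50,::-1],None,fx=4,fy=4,interpolation=cv2.INTER_CUBIC))
cv2.imwrite("pics/c2.png",np.hstack(cs))
E
```

```text
7.75
shift [ 0.9  1.  -0.7] turn [-0.   -0.01 -0.  ]
shift [ 0.8  1.  59.3] turn [-0.   -0.01 -0.  ]
```

View pics/c2.png

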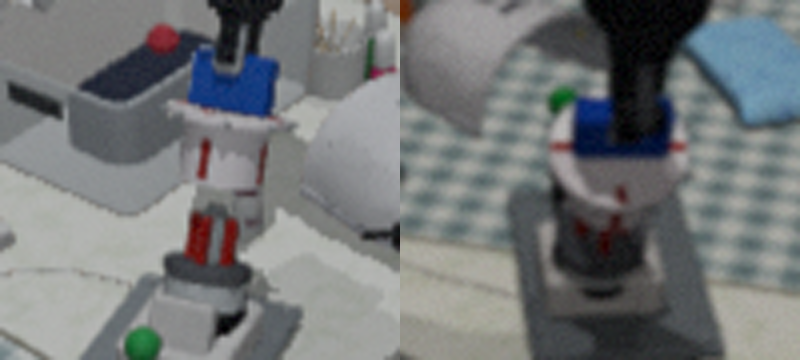

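The head sits coaxially above the shaft in both views (scene crop: sleeve at (230,160) over the teeth at (212,240)). Descending in steps with a force check.

>>> move_arm:
  targets:
    - [[0.9,1,8],[0,0,0],1]
    - [[0.9,1,16],[0,0,0],1]
    - [[0.9,1,21],[0,0,0],1]
    - [[0.9,1,21],[0,0,0],1]

```text
clock: 8.35
tcp_pos: [0.5799, 0.0781, 0.1784]
orientation: [-0.017, -0.016, 0.97, 0.241]
wrist_force: [-0.6, 0.4, -2.0]
finger_gap: 0.0207
grip_force: 59.7
```

>>> move_arm:
  targets:
    - [[0,0,3],[0,0,0],1]
    - [[0,0,6],[0,0,0],1]
    - [[0,0,9],[0,0,0],1]
    - [[0,0,9],[0,0,0],1]

```text
clock: 8.85
tcp_pos: [0.5798, 0.082, 0.1708]
orientation: [-0.017, -0.016, 0.97, 0.241]
wrist_force: [-0.3, 0.7, -2.8]
finger_gap: 0.0206
grip_force: 59.7
```

```bash
python3 k.py 0; python3 -c "
from h import *
s=env.get_state();r=rot(s).inv();print(r.apply(s['wrist_force']).round(1),r.apply(s['ft_torque']).round(2))"
```

```text
8.85
shift [-0.9 -0.  28.5] turn [-0.   -0.01 -0.01]
[ 0.2 -0.7  2.8] [ 0.65 -0.06  0.  ]
```

>>> move_arm:
  targets:
    - [[-0.5,0,5],[0,0,0],1]
    - [[-0.5,0,10],[0,0,0],1]
    - [[-0.5,0,15],[0,0,0],1]
    - [[-0.5,0,20],[0,0,0],1]
    - [[-0.5,0,20],[0,0,0],1]

```text
clock: 9.48
tcp_pos: [0.5793, 0.0916, 0.1529]
orientation: [-0.017, -0.016, 0.97, 0.241]
wrist_force: [0.6, 0.3, -2.2]
finger_gap: 0.0204
grip_force: 59.7
```

>>> move_arm:
  targets:
    - [[0,0,3],[0,0,0],1]
    - [[0,0,6],[0,0,0],1]
    - [[0,0,6],[0,0,0],1]

```text
clock: 9.85
tcp_pos: [0.5793, 0.0942, 0.1479]
orientation: [-0.017, -0.016, 0.97, 0.241]
wrist_force: [-1.0, -0.0, -2.8]
finger_gap: 0.0203
grip_force: 59.7
```

```bash
python3 k.py 0; python3 -c "
from h import *
s=env.get_state();r=rot(s).inv();print(r.apply(s['wrist_force']).round(1),r.apply(s['ft_torque']).round(2))"
```

```text
9.85
shift [-0.4 -0.   2.6] turn [-0.   -0.01 -0.01]
[ 1.  -1.3  2.5] [ 0.75 -0.02  0.  ]
```

>>> move_arm:
  targets:
    - [[0,0,2],[0,0,0],1]
    - [[0,0,3],[0,0,0],1]
    - [[0,0,3],[0,0,0],1]

```text
clock: 10.22
tcp_pos: [0.5795, 0.0953, 0.1458]
orientation: [-0.016, -0.016, 0.97, 0.241]
wrist_force: [-1.2, -1.6, -0.3]
finger_gap: 0.0203
grip_force: 60.0
```

>>> move_arm:
  targets:
    - [[0,0,0],[0,0,0],0]
    - [[0,0,0],[0,0,0],-0.2]
    - [[0,0,0],[0,0,0],-0.4]
    - [[0,0,0],[0,0,0],-0.4]

```text
clock: 10.72
tcp_pos: [0.5794, 0.0955, 0.1455]
orientation: [-0.016, -0.016, 0.97, 0.241]
wrist_force: [-0.1, -0.2, 0.2]
finger_gap: 0.0599
grip_force: 0.0
```

>>> move_arm:
  targets:
    - [[0,0,-25],[0,0,0],-0.4]
    - [[0,0,-60],[0,0,0],-0.4]
    - [[0,0,-100],[0,0,0],-0.4]
    - [[0,0,-140],[0,0,0],-0.4]
    - [[0,0,-140],[0,0,0],-0.4]

```text
clock: 11.35
tcp_pos: [0.5865, 0.0284, 0.2718]
orientation: [-0.014, -0.016, 0.97, 0.24]
wrist_force: [0.3, 0.2, -1.0]
finger_gap: 0.0596
grip_force: 0.0
```

```bash
python3 - <<'E'
from h import *
s=env.get_state(); p=env.read_camera("wrist"); E=ext(p,s); print(s["tcp_pos"])
save(p,"w4.png",s=1.5)
for t in ["head_foot","head_center","shaft_seat","clutch_tip"]: print(t,[(np.round(d["centre"],3).tolist(),round(d["confidence"],2),proj(p,d["centre"],E).round().tolist()) for d in env.landmark_of(t,p)])
E
```

```text
[0.58653951 0.02844422 0.27176326]
head_foot [([0.384, 0.356, -0.002], 0.83, [349.0, 41.0])]
head_center [([0.579, 0.101, 0.135], 0.77, [258.0, 171.0]), ([0.38, 0.352, 0.039], 0.65, [366.0, 33.0])]
shaft_seat [([0.551, 0.257, 0.119], 0.27, [349.0, 142.0])]
clutch_tip []
```

View pics/w4.png

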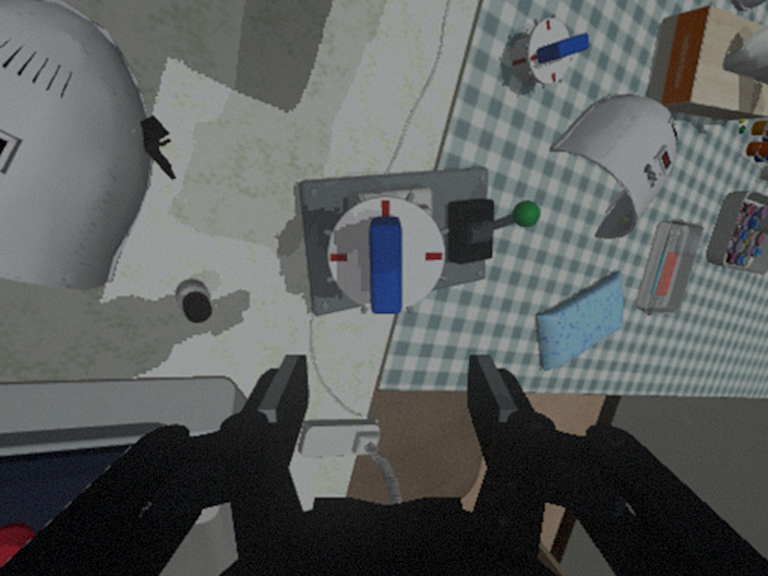

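The head is seated (disc centre at (388,255), bar above it, axis matching the shaft); its fitted centre is within 2 mm of home. The green knob is at (526,213). Next, the lever.

```bash
python3 - <<'E'
from h import *
go([.503,.258,.24],down(183))
E
```

```text
shift [ 71.5 189.4 134.4] turn [ 2.8  -0.13 -0.11]
```

>>> move_arm:
  targets:
    - [[14,38,22],[0.6,0,0],1]
    - [[28,76,48],[1.2,0,0],1]
    - [[43,114,78],[1.8,-0.1,0],1]
    - [[57,152,106],[2.4,-0.1,-0.1],1]
    - [[71.5,189.5,134.5],[2.8,-0.13,-0.11],1]

```text
clock: 12.22
tcp_pos: [0.5023, 0.2597, 0.2404]
orientation: [0.001, -0.027, 1.0, -0.002]
wrist_force: [0.6, -0.3, 0.0]
finger_gap: 0.0004
grip_force: 0.0
```

>>> move_arm:
  targets:
    - [[0,0,0],[0,0,0],1]
    - [[0,0,0],[0,0,0],1]

```text
clock: 12.48
tcp_pos: [0.503, 0.258, 0.2401]
orientation: [0.0, -0.027, 1.0, -0.001]
wrist_force: [0.7, -0.5, 0.7]
finger_gap: -0.0001
grip_force: 0.0
```

```bash
python3 - <<'E'
from h import *
s=env.get_state(); p=env.read_camera("wrist"); E=ext(p,s); print(s["tcp_pos"],s["finger_gap"])
print([(np.round(d["centre"],3).tolist(),round(d["confidence"],2)) for d in env.landmark_of("clutch_tip",p)])
hsv=cv2.cvtColor(p["pixels"],cv2.COLOR_RGB2HSV); m=cv2.inRange(hsv,(50,120,40),(80,255,255)); n,l,st,ce=cv2.connectedComponentsWithStats(m)
for i in range(1,n):
    if st[i,4]>40: print(st[i],onz(p,ce[i],E,.12))
go([.503,.26,.1],down(184),s)
E
```

```text
[0.50297633 0.25801675 0.24006018] -0.00013208046861683893
[([0.55, 0.259, 0.118], 0.93)]
[248 212  23  20 371] [0.55084473 0.26128525 0.12      ]
shift [-1.000e-01  2.100e+00  1.401e+02] turn [-0.01  0.   -0.09]
```

>>> move_arm:
  targets:
    - [[0,2,45],[0,0,-0.1],1]
    - [[0,2,90],[0,0,-0.1],1]
    - [[0,2,140],[0,0,-0.1],1]
    - [[0,2,140],[0,0,-0.1],1]

```text
clock: 13.08
tcp_pos: [0.5014, 0.2564, 0.0972]
orientation: [-0.003, -0.033, 0.999, -0.002]
wrist_force: [-1.1, -0.6, 0.4]
finger_gap: -0.0
grip_force: 0.0
```

>>> move_arm:
  targets:
    - [[-15,0,0],[0,0,0],1]
    - [[-32,0,0],[0,0,0],1]
    - [[-49,0,0],[0,0,0],1]
    - [[-66,0,0],[0,0,0],1]
    - [[-78,0,0],[0,0,0],1]

```text
clock: 13.7
tcp_pos: [0.5867, 0.2653, 0.106]
orientation: [0.005, -0.034, 0.999, 0.001]
wrist_force: [-0.8, -0.0, 2.6]
finger_gap: -0.0
grip_force: 0.8
```

>>> move_arm:
  targets:
    - [[-4,0,0],[0,0,0],1]
    - [[-8,0,0],[0,0,0],1]
    - [[-8,0,0],[0,0,0],1]

```text
clock: 14.08
tcp_pos: [0.5896, 0.2652, 0.1005]
orientation: [0.0, -0.035, 0.999, -0.001]
wrist_force: [-0.2, 0.3, 1.2]
finger_gap: 0.0
grip_force: 0.0
```

>>> move_arm:
  targets:
    - [[-3,0,0],[0,0,0],1]
    - [[-6,0,0],[0,0,0],1]
    - [[-6,0,0],[0,0,0],1]

```text
clock: 14.45
tcp_pos: [0.596, 0.2658, 0.1009]
orientation: [0.001, -0.035, 0.999, -0.0]
wrist_force: [0.8, 0.5, 0.5]
finger_gap: -0.0001
grip_force: 0.0
```

```bash
python3 - <<'E'
from h import *
s=env.get_state(); p=env.read_camera("wrist"); E=ext(p,s); print(s["tcp_pos"],s["wrist_force"])
piv=np.array([.580,.263,.044]); n=R.from_euler("z",4.6,degrees=True).apply([0,1,0])
for q in(p,env.read_camera("scene"),env.read_camera("side")):
    E=ext(q,s); hsv=cv2.cvtColor(q["pixels"],cv2.COLOR_RGB2HSV); m=cv2.inRange(hsv,(50,120,40),(80,255,255)); k,l,st,ce=cv2.connectedComponentsWithStats(m)
    for i in range(1,k):
        if st[i,4]>25:
            o,d=ray(q,ce[i],E); X=o+d*((piv-o)@n)/(d@n); 
            if np.linalg.norm(X-piv)<.15: print(st[i],X.round(4),onz(q,ce[i],E,.114).round(3))
    print([(np.round(d["centre"],3).tolist(),round(d["confidence"],2)) for d in env.landmark_of("clutch_tip",q)])
E
```

```text
[0.5959563  0.26578008 0.10088143] [0.84563878 0.45885438 0.46651324]
[]
[183 213   7   8  40] [0.6171 0.266  0.1151] [0.618 0.265 0.114]
[([0.62, 0.264, 0.115], 0.68)]
[293 143   6   6  32] [0.6179 0.2661 0.1165] [0.618 0.271 0.114]
[([0.617, 0.268, 0.114], 0.63)]
```

>>> move_arm:
  targets:
    - [[25,0,0],[0,0,0],1]
    - [[45,0,-20],[0,0,0],1]
    - [[60,0,-70],[0,0,0],1]
    - [[60,0,-120],[0,0,0],1]
    - [[60,0,-150],[0,0,0],1]

```text
clock: 15.38
tcp_pos: [0.5362, 0.262, 0.2543]
orientation: [0.003, -0.035, 0.999, 0.0]
wrist_force: [1.0, -0.1, -1.2]
finger_gap: 0.0002
grip_force: 0.0
```

>>> move_arm:
  targets:
    - [[0,0,0],[0,0,0],1]
    - [[0,0,0],[0,0,0],1]
    - [[0,0,0],[0,0,0],1]

```text
clock: 15.75
tcp_pos: [0.5349, 0.2614, 0.2492]
orientation: [-0.0, -0.035, 0.999, -0.001]
wrist_force: [-0.3, 1.0, 0.3]
finger_gap: -0.0
grip_force: 0.0
```

```bash
python3 - <<'E'
from h import *
cs=[]
for c,u in[("scene",(215,185)),("side",(284,165))]:
    q=env.read_camera(c); cs.append(cv2.resize(q["pixels"][u[1]-45:u[1]+60,u[0]-50:u[0]+50,::-1],None,fx=4,fy=4,interpolation=cv2.INTER_CUBIC))
    for t in["head_center","clutch_tip","head_foot"]: print(t,[(np.round(d["centre"],3).tolist(),round(d["confidence"],2)) for d in env.landmark_of(t,q)])
cv2.imwrite("pics/c3.png",np.hstack(cs))
E
```

```text
head_center [([0.58, 0.1, 0.134], 0.94), ([0.378, 0.355, 0.037], 0.92)]
clutch_tip [([0.62, 0.263, 0.114], 0.43)]
head_foot [([0.378, 0.356, 0.0], 0.77), ([0.575, 0.121, 0.091], 0.65)]
head_center [([0.383, 0.352, 0.035], 0.83), ([0.584, 0.097, 0.132], 0.75), ([0.62, 0.265, 0.116], 0.54)]
clutch_tip [([0.362, -0.074, 0.044], 0.67), ([0.616, 0.267, 0.113], 0.54)]
head_foot [([0.574, 0.123, 0.088], 0.82), ([0.384, 0.354, 0.001], 0.7)]
```

View pics/c3.png

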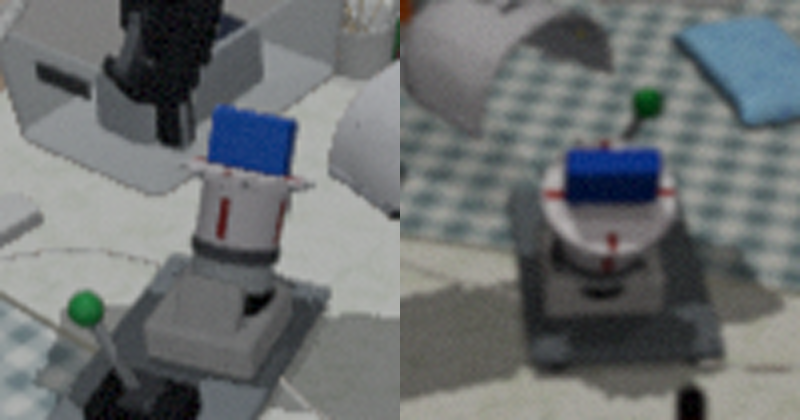

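The head sits flush on the collar (scene crop (237,250)), the lever is over to the back (knob at (86,308)), and the robot is clear.

```bash
python3 -c "
from workcell import env
print(env.hand_in())"
```

```text
the job is handed in; nothing more can be done
None
```

I handed the job in with the carousel head fully home on the shaft, the clutch lever at about 0.99 of its 1.0 rad travel and the arm clear; I kept clear of the bottles, but the hand-in returned no verdict.

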